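# Hold a stone specimen against the photo stand's fence

### The arm

A 7-joint arm with a two-finger parallel gripper is mounted at the origin on the work surface. World frame = base frame: x ahead of the robot, y to its left, z up, the work surface at z = 0. Lengths are in mm, angles in rad, forces in N, time in s.
With the tool pointing down it reaches from about 425 to 875 mm from the base axis. Payload 4.7 kg.
Tool frame: the origin (TCP) lies at the very end of the fingers, on their centre line; the grasp point (between the pads) lies 19 mm behind it (env.tcp_to_grasp is the distance from the TCP to the grasp point, in mm); z points along the fingers, y is the line along which they close (so a half turn about z gives the same grasp; the last joint's range is limited). The gripper opens to 87 mm and grips with 3 to 60 N. Pads are 19 mm wide; open, the fingers measure 117 mm over their backs; the gripper's body (75 mm by 190 mm) begins 51 mm behind the grasp point.
Start: joints at [1.132, 0.321, -0.07, 1.45, 0.023, 1.371, -0.057], TCP at [284.349, -584.526, 222.587] pointing down, gripper open.
Joint ranges: [-2.86, 2.86], [-0.3, 2.09], [-1.38, 1.24], [0.06, 2.45], [-1.56, 4.7], [0.09, 2.05], [-2.69, 2.69]. Speed limits (rad/s): [2.57, 2.57, 3.14, 3.14, 3.14, 3.14, 3.14].

### API

Orientations are given as a 3x3 rotation matrix whose columns are the frame's x, y, z axes.
In Python, from bench import env, imaging, order, spotter gives the robot as it stands.
- The arm moves only by the shell command python3 -m crank 'ROWS' [OPENING] [FORCE]. ROWS is JSON, a list of rows, each an object of numbers: "dx", "dy", "dz": the shift along the tool's x, y, z scaled (see below); "roll": the turn about the tool's z scaled (see below). In form: [{"dx": .., "dy": .., "dz": .., "roll": ..}, ...]. A call has 1 to 20 rows; each row shifts and turns the commanded pose from where the row before left it, along the tool's axes as they then stand; what a row does not reach is not made up. The controller multiplies each number of a shift by 0.4 m and each number of a turn by 1.5 rad. A row lasts 1/12 s, in which the tool goes at most 41.7 mm and 7.16 degrees, less where a joint would pass 70% of its speed; a pose out of reach is approached as far as the arm can. A call with a number of a shift or a turn outside -1 to 1 is refused whole. A call with a gripper value outside its range is refused whole. OPENING is the opening, from 0 (shut) to 1 (fully open), set as the call begins (- or left out, the last holds). The fingers move at their own pace and stop on an object; FORCE is the grip in N (left out, the last holds). Time passes only in rows, so rows that do not move let the fingers close. It gives the time, the measured TCP pose, the force, the opening and the grip force at its end, in the units of the state.
- env.get_obs(): the state, without advancing time (a new reading comes with each control period).
- imaging.get_image(name): name is "side" or "top" or "wrist"; returns the picture (420x560x3 uint8, blue, green, red); there is no depth.
- imaging.camera_info(name): a dict with "fx", "fy", "cx", "cy" (pixels), "k1" (the pictures are not rectified: a ray, as slopes to the right and down, at radius r is drawn at 1 + k1 r^2 times it, then the intrinsics apply), "R" (3x3) and "t" (3): a world point X has camera coordinates R X + t. Camera axes: x right, y down, z forward; pixel columns grow to the right and rows downward; lengths in mm; the calibration is good to about 2 mm. A picture is of the moment at which its call begins: read the wrist's pose just before it. camera_info takes no time and is no camera call; for the wrist camera it gives the pose at the moment of the call.
- order.finish_job(): hands the job in; it is judged then, once.
Trained networks look in the newest picture that a camera, given by its name, has taken for a name from the list of things; names that differ only in an ending like _2 or _b are one class to them, and where a whole thing is asked for, a point or a joint stands for the part that bears it (a point fixed in the world has none). Each returns a list of dicts, best first, with "score" (0 to 1); they miss things now and then, are a little off and sometimes report something else, mostly with a low value. They report only what shows in the picture. A call takes as long as a camera call. They do not tell look-alikes from the thing itself.
- spotter.boxes_of(camera, query): "box" ([left, top, right, bottom] in pixels, round what is visible of it).
The state is a dict: "time": time; "joint_positions": joint angles; "joint_vel": joint speeds; "joint_efforts": joint torques, N m; "ee_pos": TCP position; "tcp_rot": TCP orientation; "force": force on the tool from outside, world axes, zero at the start; "ft_torque": the same for the moment, N m; "finger_gap": finger opening in mm; "gripper_force": force on a finger pad.
Only numpy, scipy, OpenCV 4.12 (cv2) and the standard library are available. Lean on these libraries where they do the work, as an engineer would, in place of code of your own. Each camera call takes 0.05 s, during which the arm holds its last target. There are 200 camera calls.

### The job

Set the photo stand's lamp to half brightness by standing its dimmer lever straight up. Then bring the long stone block with the bevelled edge onto the steel bed, bevel facing away from the fence, slide its flat back flush against the middle of the fence, and with one firm diagonal push press it against the fence and down on the bed at the same time. Finish while still holding it there like that, lever still upright and the other two stones and the glass dishes left where they were.

Things in the scene. Friction and masses are not known exactly. Their poses are not given: they have to be found in the camera images.
- stand: The photo stand, fixed; place and yaw differ. Origin on the bench (z = 0) under the middle of its working area; x points square to the fence, towards it (away from the robot), y along the fence, z up. It carries bed, fence, dimmer box and a small grey lamp: post at x 90, y 155 mm; head up to 145 mm high, reaching in to about x 40, y 105.
- bed: The stand's flat dark steel bed plate, fixed, 190 (x) by 240 (y) by 12 mm thick. Same origin and axes as the stand; it reaches from x -105 to +85 mm and y -120 to +120 mm, its top 12 mm above the bench.
- fence: The straight aluminium fence standing on the bed, fixed: 16 mm thick (x), 200 mm long (y), 30 mm high above the bed. Origin at the foot of its working face (the face towards the robot), mid-length, at stand x +50, y 0, z 12 mm; x points into the fence, y along it. A small black line on its top marks the middle.
- dimmer_hinge (a point): The pivot of the dimmer lever, at stand x 0, y -205, z 22 mm, in a grey box 70 (x) by 50 (y) by 25 mm high. The hinge axis is the stand's y axis.
- dimmer_tip (a point): Centre of the lever's black ball, 26 mm in diameter, 75 mm from the hinge on a steel rod of 10 mm diameter.
- dimmer (a joint): Angle of the dimmer lever, rad: 0 leans 0.8 rad from vertical to the stand's -x (towards the robot), 0.8 is straight up, 1.6 leans 0.8 rad to +x. Stiff hinge: it stays where it is left; about 1 N at the ball moves it.
- specimen: Loose grey stone block, 40 (x) by 84 (y) by 44 mm high, about 0.29 to 0.45 kg, beside the stand. Origin at the centre of its underside, z up. Its upper long edge on the -x side has a 12 by 12 mm 45 degree bevel, so the -x face is upright to 32 mm; the +x face is its flat back. At first the bevel faces the robot, within 0.7 rad of how it must face on the stand.
- specimen_back (a point): Centre line of the block's flat back face, at x +20, y 0, z 16 mm in the block's frame.
- specimen_bevel (a point): Middle of the block's bevel, at x -14, y 0, z 38 mm in the block's frame; the bevel faces -x and up.
- stone_cube: Loose stone cube, 45 mm, of the same stone; not to be moved. Origin at the centre of its underside.
- stone_slab: Loose stone slab 60 by 90 by 14 mm, of the same stone; not to be moved. Origin at the centre of its underside.
- dish_a: Loose shallow glass dish, 90 mm wide, 14 mm high, behind the fence; not to be moved.
- dish_b: Another such dish, on the right, behind the dimmer; not to be moved.
Things that resemble listed ones, but are neither listed nor needed, are in the scene too. Leave any blue look-alike of the specimen alone.

How it is judged (in metres and radians):
On the way, in this order (a step that is already met when the one before it is completed fails the run):
1. the dimmer lever stands straight up (value of joint dimmer between 0.68 and 0.92 rad and velocity of joint dimmer between -0.05 and 0.05 rad/s), for 0.3 s.
2. the bevelled block lies flat on the bed (angle between specimen's own z axis and vertical below 0.05 rad and contact force between specimen and bed above 1 N), for 0.2 s.
At the end, for the whole second after the job is handed in: To the end the fingers push the block (over 4 N) so that it bears on the fence with over 3 N and on the bed with over 8 N; back flush with the fence (4 mm, 0.05 rad), bevel outward, flat, at rest, within 40 mm of the fence's middle; lever within 0.12 rad of straight up (value of joint dimmer between 0.68 and 0.92 rad and angle between specimen's own z axis and vertical below 0.05 rad and contact force between specimen and fence above 3 N and contact force between specimen and bed above 8 N and contact force between the fingers and specimen above 4 N and angle between the y axis of specimen and the y axis of stand, either way round below 0.05 rad and x of specimen_back in the frame of fence between -0.004 and 0.004 m and y of specimen in the frame of fence between -0.04 and 0.04 m and z of specimen in the frame of fence between -0.003 and 0.004 m and linear speed of specimen below 0.01 m/s); the arm keeps its last pose, push and grip.
It fails at once if another stone or a glass dish was displaced by more than 30 mm (distance of any of stone_cube, stone_slab, dish_a, dish_b from where it was at the start of the episode above 0.03 m).
It also fails if it takes over 72 s, if anything falls off the work surface, if the arm or the gripper's body presses on something with over 40 N, if the wrist force passes 120 N, or if a joint passes its speed limit or range.

## Working session

There is one attempt and no reset: what is moved stays moved. The work goes in short steps, Python scripts to look and compute and a shell command to move; the robot and the scene stay as the last step left them, time stands still between calls to the robot, and variables do not carry over. Pictures are saved under pics/ and viewed, at most 10 in all, crops included, and the job is handed in when it is done.

```bash
mkdir -p pics; cat > h.py <<'E'
import numpy as np, cv2
from bench import env, imaging, order, spotter
def ray(ci,u,v):
    x=(u-ci['cx'])/ci['fx']; y=(v-ci['cy'])/ci['fy']
    rd=np.hypot(x,y); r=rd
    for _ in range(30): r=rd/(1+ci['k1']*r*r)
    s=r/rd if rd>0 else 1
    R=np.array(ci['R']); t=np.array(ci['t'])
    return -R.T@t, R.T@np.array([x*s,y*s,1])
def onz(ci,u,v,z):
    c,d=ray(ci,u,v); return c+d*(z-c[2])/d[2]
def proj(ci,X):
    p=np.array(ci['R'])@np.array(X,float)+np.array(ci['t']); x,y=p[:2]/p[2]
    k=1+ci['k1']*(x*x+y*y); return np.array([ci['fx']*x*k+ci['cx'],ci['fy']*y*k+ci['cy']])
E
python3 - <<'E'
from h import *
o=env.get_obs(); print(o['time'],o['ee_pos'],np.round(o['tcp_rot'],3).tolist(),o['finger_gap'],o['force'])
ims=[]
for n in ['top','side']:
    im=imaging.get_image(n); cv2.imwrite(f'pics/{n}0.png',im)
    ci=imaging.camera_info(n); print(n,{k:np.round(v,3).tolist() for k,v in ci.items()})
    for q in ['specimen','stone_cube','stone_slab','dish_a','bed','fence','dimmer_tip','stand']:
        r=spotter.boxes_of(n,q); print(q,[(np.round(b['box']).tolist(),round(b['score'],2), np.round(onz(ci,(b['box'][0]+b['box'][2])/2,(b['box'][1]+b['box'][3])/2,20)).tolist()[:2]) for b in r[:3]])
E
```

```text
0.0 [ 284.07542324 -584.01260124  221.45451558] [[0.899, 0.438, -0.001], [0.438, -0.899, 0.002], [-0.0, -0.002, -1.0]] 86.48875513214485 [ 0.48266442 -0.07265687  0.88650031]
top {'fx': 467.173, 'fy': 467.173, 'cx': 278.764, 'cy': 213.747, 'k1': 0.009, 'R': [[-0.026, -1.0, -0.001], [-0.977, 0.026, -0.213], [0.213, -0.005, -0.977]], 't': [36.605, 610.37, 1257.981]}
specimen [([156.0, 207.0, 191.0, 233.0], 0.97, [611.0, 328.0]), ([140.0, 272.0, 159.0, 306.0], 0.88, [413.0, 392.0]), ([204.0, 203.0, 229.0, 236.0], 0.75, [609.0, 202.0])]
stone_cube [([173.0, 253.0, 192.0, 271.0], 0.76, [486.0, 299.0])]
stone_slab [([402.0, 237.0, 438.0, 261.0], 0.64, [506.0, -385.0])]
dish_a [([255.0, 152.0, 283.0, 178.0], 0.85, [771.0, 46.0]), ([373.0, 178.0, 402.0, 209.0], 0.55, [674.0, -303.0])]
bed [([250.0, 192.0, 338.0, 257.0], 0.73, [588.0, -23.0])]
fence [([261.0, 194.0, 327.0, 204.0], 0.63, [663.0, -26.0])]
dimmer_tip [([363.0, 218.0, 377.0, 239.0], 0.68, [571.0, -243.0])]
stand [([231.0, 178.0, 373.0, 258.0], 0.87, [606.0, -48.0]), ([159.0, 208.0, 186.0, 233.0], 0.7, [609.0, 331.0])]
side {'fx':
[... 365 characters left out ...]
e [([283.0, 278.0, 304.0, 313.0], 0.71, [495.0, 294.0])]
stone_slab [([325.0, 161.0, 347.0, 175.0], 0.83, [503.0, -341.0])]
dish_a [([268.0, 167.0, 293.0, 179.0], 0.71, [671.0, -268.0]), ([196.0, 211.0, 225.0, 231.0], 0.58, [775.0, 63.0])]
bed [([240.0, 195.0, 326.0, 247.0], 0.92, [588.0, 18.0])]
fence [([246.0, 189.0, 272.0, 231.0], 0.88, [667.0, -22.0]), ([196.0, 211.0, 226.0, 232.0], 0.17, [773.0, 63.0])]
dimmer_tip [([247.0, 190.0, 271.0, 233.0], 0.67, [665.0, -15.0]), ([301.0, 160.0, 320.0, 180.0], 0.39, [581.0, -309.0]), ([286.0, 162.0, 319.0, 189.0], 0.21, [598.0, -260.0])]
stand [([223.0, 162.0, 326.0, 250.0], 0.85, [631.0, -52.0]), ([194.0, 210.0, 226.0, 230.0], 0.5, [777.0, 57.0])]
```

View pics/top0.png

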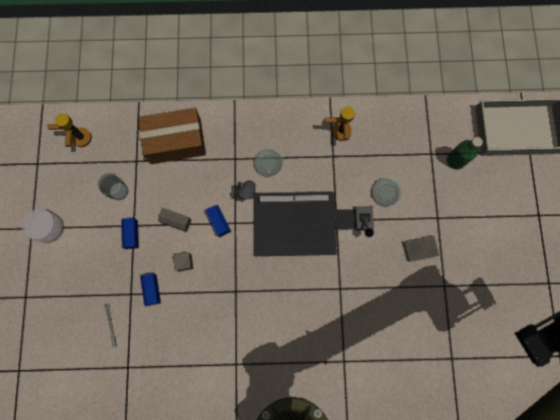

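View pics/side0.png

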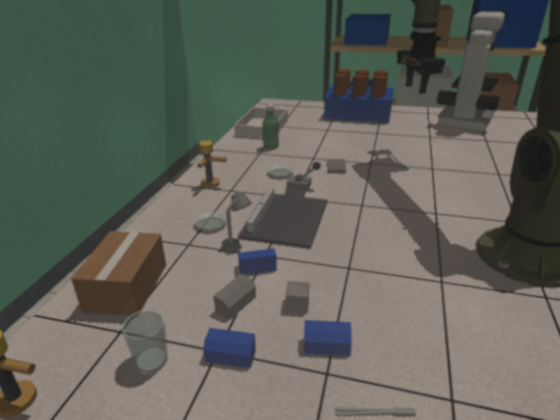

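The pictures show the grey bevelled candidate at top (174,219) / side (235,295). Three blue look-alikes are at top (217,221), (130,233) and (150,289). The cube is at top (182,261), the stand at top (295,223), and the dimmer ball at top (369,232), which leans towards the robot. The grey long block is the specimen, since the others are blue and the cube isn't long. I'll confirm this in a crop and measure.

```bash
cat >> h.py <<'E'
def ortho(im,ci,x0,x1,y0,y1,z,s):
    # rows: x decreasing, cols: y decreasing ; s px/mm
    H,W=int((x1-x0)*s),int((y1-y0)*s)
    M=np.zeros((H,W,2),np.float32)
    X=x1-(np.arange(H)+.5)/s; Y=y1-(np.arange(W)+.5)/s
    P=np.stack(np.broadcast_arrays(X[:,None],Y[None,:],z),-1).reshape(-1,3)
    p=P@np.array(ci['R']).T+np.array(ci['t']); q=p[:,:2]/p[:,2:]
    k=1+ci['k1']*(q**2).sum(1,keepdims=True)
    uv=q*k*[ci['fx'],ci['fy']]+[ci['cx'],ci['cy']]
    M=uv.reshape(H,W,2).astype(np.float32)
    return cv2.remap(im,M[...,0],M[...,1],cv2.INTER_CUBIC)
E
python3 - <<'E'
from h import *
im=cv2.imread('pics/top0.png'); ci=imaging.camera_info('top')
a=ortho(im,ci,450,750,-320,130,12,1.7)
b=ortho(im,ci,540,680,240,420,30,4)
m=(ortho(im,ci,450,720,-130,120,12,2).max(2)<75).astype(np.uint8)
m=cv2.morphologyEx(m,cv2.MORPH_OPEN,np.ones((25,25)))
c=max(cv2.findContours(m,0,1)[0],key=cv2.contourArea)
r=cv2.minAreaRect(c); B=cv2.boxPoints(r); print(np.round([[720-p[1]/2,120-p[0]/2] for p in B],1).tolist(),r)
cv2.imwrite('pics/crop1.png',cv2.resize(b,(720,560))); 
cv2.imwrite('pics/bed.png',a)
E
```

```text
[[720.0, 120.0], [720.0, -129.5], [499.5, -129.5], [499.5, 120.0]] ((249.50003051757812, 220.49996948242188), (440.99993896484375, 498.99993896484375), 90.0)
```

View pics/crop1.png

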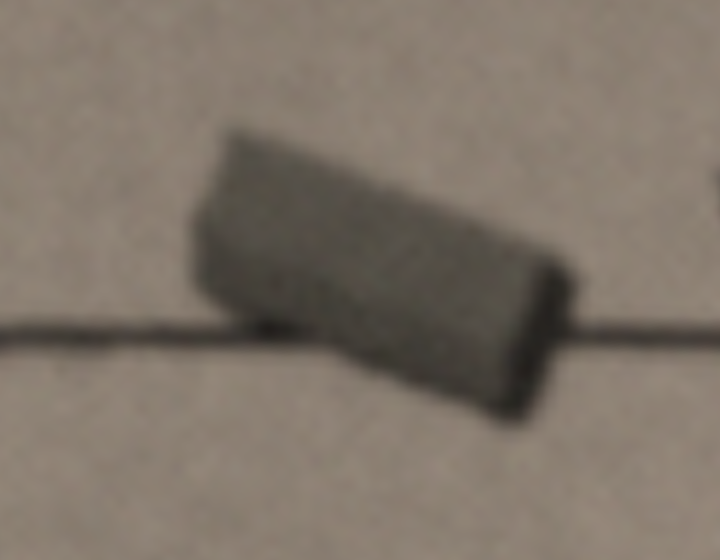

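View pics/bed.png

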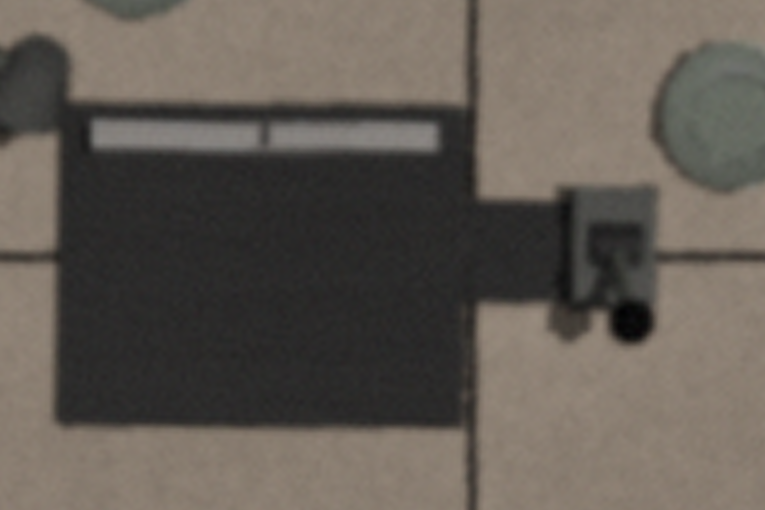

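The crop confirms the grey block is long, with its bevel on the lower (robot) side. The ortho view shows bed corners at (57,423), (461,427), (62,103) and (468,107), the fence mark at (265,132), and the dimmer ball at (631,320).

```bash
cat >> h.py <<'E'
from scipy.optimize import least_squares
def T2(p,L):
    c,s=np.cos(p[2]),np.sin(p[2]); L=np.array(L,float)
    return np.c_[p[0]+c*L[:,0]-s*L[:,1],p[1]+s*L[:,0]+c*L[:,1],L[:,2]]
def fit(ci,L,uv,p0):
    f=lambda p:(np.array([proj(ci,X) for X in T2(p,L)])-uv).ravel()
    r=least_squares(f,p0,loss='soft_l1'); return r.x, np.round(r.fun,1)
E
python3 - <<'E'
from h import *
ci=imaging.camera_info('top')
def o2p(pts,x1,y1,z,s): return np.array([proj(ci,[x1-r/s,y1-c/s,z]) for c,r in pts])
bp=o2p([(57,423),(461,427),(62,103),(468,107),(90,119),(440,120),(265,120)],750,130,12,1.7)
p,e=fit(ci,[[-105,120,12],[-105,-120,12],[85,120,12],[85,-120,12],[66,100,42],[66,-100,42],[66,0,42]],bp,[604,-24,0])
print('stand',p,e.tolist())
ball=o2p([(631,320)],750,130,12,1.7)[0]
for a in np.arange(0,1.7,.2):
    X=T2(p,[[75*np.sin(a-.8),-205,22+75*np.cos(a-.8)]])[0]; print(round(a,1),np.round(X),np.round(proj(ci,X)-ball,1))
sp=o2p([(235,130),(555,255),(510,415),(195,215)],680,420,30,4)
q,e=fit(ci,[[20,42,44],[20,-42,44],[-20,-42,32],[-8,42,44]],sp,[610,328,-.37]); print('spec',q,e.tolist())
E
```

```text
stand [ 6.04883258e+02 -2.41222347e+01 -1.11770523e-02] [-0.2, -0.0, 0.6, 0.1, -0.5, -0.6, -0.1, -0.5, 0.3, 0.1, -0.1, 0.6, 0.1, 0.2]
0.0 [ 549. -229.   74.] [-0.   0.8]
0.2 [ 560. -229.   84.] [ 0.4 -3.9]
0.4 [ 573. -229.   91.] [ 0.6 -9. ]
0.6 [ 588. -229.   96.] [  0.6 -14.4]
0.8 [ 603. -229.   97.] [  0.4 -19.8]
1.0 [ 617. -229.   96.] [ -0.  -24.9]
1.2 [ 632. -229.   91.] [ -0.6 -29.6]
1.4 [ 645. -230.   84.] [ -1.3 -33.5]
1.6 [ 656. -230.   74.] [ -2.2 -36.6]
spec [ 6.11012751e+02  3.25157123e+02 -3.87489980e-01] [0.4, -0.4, -0.0, -0.1, -0.6, -0.2, 0.2, 1.2]
```

```bash
python3 -m crank '[{"dx":0.08,"dy":-0.042,"dz":0.013},{"dx":0.08,"dy":-0.042,"dz":0.013},{"dx":0.08,"dy":-0.042,"dz":0.013},{"dx":0.08,"dy":-0.042,"dz":0.013},{"dx":0.08,"dy":-0.042,"dz":0.013},{"dx":0.08,"dy":-0.042,"dz":0.013},{"dx":0.08,"dy":-0.042,"dz":0.013},{"dx":0.08,"dy":-0.042,"dz":0.013},{"dx":0.08,"dy":-0.042,"dz":0.013},{"dx":0.08,"dy":-0.042,"dz":0.013},{"dx":0.08,"dy":-0.042,"dz":0.013},{"dx":0.08,"dy":-0.042,"dz":0.013}]' 1 && python3 -m crank '[{"roll":-0.074},{"roll":-0.074},{"roll":-0.074},{"roll":-0.074},{"roll":-0.074},{"roll":-0.074},{"roll":-0.074},{"roll":-0.074},{"roll":-0.074},{"roll":-0.074},{},{}]'; cat > st.py <<'E'
from h import *
import sys
o=env.get_obs(); R=np.array(o['tcp_rot']); p=np.array(o['ee_pos'])
print('t',round(o['time'],2),'p',np.round(p,1),'x',np.round(R[:,0],3),'yang',round(np.arctan2(R[1,1],R[0,1]),3),'F',np.round(o['force'],1),'gap',round(o['finger_gap'],1),round(o['gripper_force'],1))
if len(sys.argv)>1:
    g=np.array(eval(sys.argv[1]),float); print('units',np.round(R.T@(g-p)/400,4))
E
python3 st.py 552,-229,78
```

```text
t 0.9 p [ 284.4 -584.5  222.6] x [ 0.899  0.438 -0.   ] yang -1.118 F [ 0.3 -0.8  0.8] gap 86.7 0.0
units [ 0.9906 -0.5064  0.3614]invalid input
```

```bash
python3 -m crank '[{"dx":0.08,"dy":-0.042,"dz":0.013,"roll":0},{"dx":0.08,"dy":-0.042,"dz":0.013,"roll":0},{"dx":0.08,"dy":-0.042,"dz":0.013,"roll":0},{"dx":0.08,"dy":-0.042,"dz":0.013,"roll":0},{"dx":0.08,"dy":-0.042,"dz":0.013,"roll":0},{"dx":0.08,"dy":-0.042,"dz":0.013,"roll":0},{"dx":0.08,"dy":-0.042,"dz":0.013,"roll":0},{"dx":0.08,"dy":-0.042,"dz":0.013,"roll":0},{"dx":0.08,"dy":-0.042,"dz":0.013,"roll":0},{"dx":0.08,"dy":-0.042,"dz":0.013,"roll":0},{"dx":0.08,"dy":-0.042,"dz":0.013,"roll":0},{"dx":0.08,"dy":-0.042,"dz":0.013,"roll":0}]' 1; python3 st.py 552,-229,78
```

```text
time: 1.9
ee_pos: [542.3, -233.8, 160.2]
tcp_rot: [[0.899, 0.437, 0.001], [0.437, -0.899, -0.001], [0.0, 0.001, -1.0]]
force: [0.2, -0.3, 0.4]
finger_gap: 87.1
gripper_force: 0.0
t 1.9 p [ 542.3 -233.8  160.2] x [0.899 0.437 0.   ] yang -1.118 F [ 0.2 -0.3  0.4] gap 87.1 0.0
units [ 0.027  -0.0004  0.2056]
```

```bash
python3 -m crank '[{"dx":0,"dy":0,"dz":0,"roll":-0.074},{"dx":0,"dy":0,"dz":0,"roll":-0.074},{"dx":0,"dy":0,"dz":0,"roll":-0.074},{"dx":0,"dy":0,"dz":0,"roll":-0.074},{"dx":0,"dy":0,"dz":0,"roll":-0.074},{"dx":0,"dy":0,"dz":0,"roll":-0.074},{"dx":0,"dy":0,"dz":0,"roll":-0.074},{"dx":0,"dy":0,"dz":0,"roll":-0.074},{"dx":0,"dy":0,"dz":0,"roll":-0.074},{"dx":0,"dy":0,"dz":0,"roll":-0.074},{"dx":0.012,"dy":0.024,"dz":0,"roll":0}]' >/dev/null; python3 - <<'E'
from h import *
im=imaging.get_image('wrist'); cv2.imwrite('pics/w1.png',im); ci=imaging.camera_info('wrist')
print(spotter.boxes_of('wrist','dimmer_tip')[:2]); print(proj(ci,[551,-229,74]),proj(ci,[602.6,-229.1,25]))
E
python3 st.py 552,-229,78
```

```text
[{'box': [263.8, 192.6, 324.5, 225.7], 'score': 0.73}]
[275.65363264 212.82667139] [329.71480653 197.3677353 ]
t 2.92 p [ 552.7 -229.1  160.3] x [0.01  1.    0.001] yang -0.01 F [-0.1 -0.5 -0.5] gap 87.1 0.0
units [ 1.000e-04 -2.100e-03  2.058e-01]
```

View pics/w1.png

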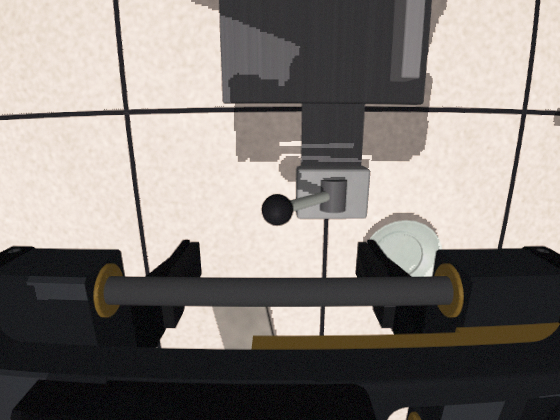

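The wrist picture shows the ball at (277,209), within about 4 px of my prediction, so the stand pose holds.

```bash
python3 -m crank '[{"dx":0,"dy":0,"dz":0.041,"roll":0},{"dx":0,"dy":0,"dz":0.041,"roll":0},{"dx":0,"dy":0,"dz":0.041,"roll":0},{"dx":0,"dy":0,"dz":0.041,"roll":0},{"dx":0,"dy":0,"dz":0.04,"roll":0},{"dx":0,"dy":0.025,"dz":0,"roll":0},{"dx":0,"dy":0.025,"dz":0,"roll":0},{"dx":0,"dy":0.025,"dz":0,"roll":0},{"dx":0,"dy":0.025,"dz":0,"roll":0},{"dx":0,"dy":0.025,"dz":0,"roll":0}]' >/dev/null
python3 -m crank '[{"dx":0,"dy":0,"dz":0,"roll":0},{"dx":0,"dy":0,"dz":0,"roll":0},{"dx":0,"dy":0,"dz":0,"roll":0},{"dx":0,"dy":0,"dz":0,"roll":0},{"dx":0,"dy":0,"dz":0,"roll":0},{"dx":0,"dy":0,"dz":0,"roll":0},{"dx":0,"dy":0,"dz":0,"roll":0},{"dx":0,"dy":0,"dz":0,"roll":0},{"dx":0,"dy":0,"dz":0,"roll":0},{"dx":0,"dy":0,"dz":0,"roll":0}]' 0 5; python3 st.py 602.6,-229,78
```

```text
time: 4.58
ee_pos: [587.8, -231.2, 82.1]
tcp_rot: [[0.012, 0.999, -0.031], [1.0, -0.012, 0.001], [0.0, -0.031, -1.0]]
force: [-38.7, 6.3, 40.0]
finger_gap: 87.0
gripper_force: 25.6
t 4.58 p [ 587.8 -231.2   82.1] x [0.012 1.    0.   ] yang -0.012 F [-38.7   6.3  40. ] gap 87.0 25.6
units [0.006  0.0374 0.0091]
```

The fingertips met the ball above its centre and jammed. I'll back off, go lower, and follow the arc of the ball.

```bash
python3 -m crank '[{"dx":0,"dy":-0.03,"dz":0,"roll":0},{"dx":0,"dy":-0.03,"dz":0,"roll":0},{"dx":0,"dy":-0.03,"dz":0,"roll":0},{"dx":0,"dy":-0.035,"dz":0,"roll":0},{"dx":0,"dy":0,"dz":0,"roll":0},{"dx":0,"dy":0,"dz":0,"roll":0}]' 1 5;python3 st.py 552,-229,55; python3 - <<'E'
from h import *
im=imaging.get_image('wrist'); im2=imaging.get_image('top'); ci=imaging.camera_info('top')
a=cv2.resize(im,(400,300)); b=cv2.resize(ortho(im2,ci,500,700,-330,-130,74,1.5),(400,300)); cv2.imwrite('pics/w2.png',np.hstack([a,b]))
E
```

```text
time: 5.08
ee_pos: [552.8, -230.9, 80.1]
tcp_rot: [[0.009, 1.0, 0.003], [1.0, -0.009, -0.001], [-0.001, 0.003, -1.0]]
force: [0.3, 0.9, -0.1]
finger_gap: 86.9
gripper_force: 0.0
t 5.08 p [ 552.8 -230.9   80.1] x [ 0.009  1.    -0.001] yang -0.009 F [ 0.3  0.9 -0.1] gap 86.9 0.0
units [ 0.0049 -0.0022  0.0626]
```

View pics/w2.png

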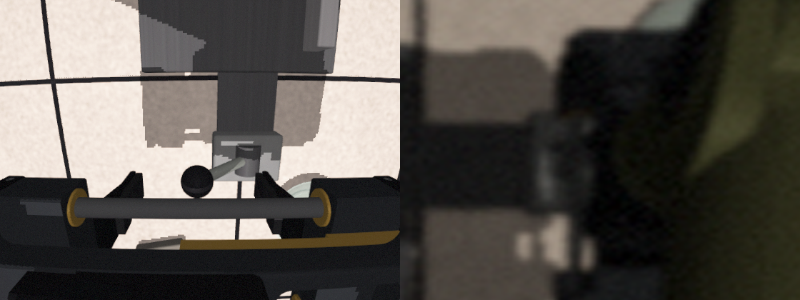

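```bash
python3 -m crank '[{"dx":0.004,"dy":-0.002,"dz":0.03,"roll":0},{"dx":0,"dy":0,"dz":0.032,"roll":0},{"dx":0,"dy":0,"dz":0,"roll":0}]' 1 5 >/dev/null
python3 -m crank '[{"dx":0,"dy":0,"dz":0,"roll":0},{"dx":0,"dy":0,"dz":0,"roll":0},{"dx":0,"dy":0,"dz":0,"roll":0},{"dx":0,"dy":0,"dz":0,"roll":0},{"dx":0,"dy":0,"dz":0,"roll":0},{"dx":0,"dy":0,"dz":0,"roll":0},{"dx":0,"dy":0,"dz":0,"roll":0},{"dx":0,"dy":0,"dz":0,"roll":0},{"dx":0,"dy":0,"dz":0,"roll":0},{"dx":0,"dy":0,"dz":0,"roll":0}]' 0 5 >/dev/null; python3 st.py 602.6,-229,78
```

```text
t 6.27 p [ 554.2 -229.1   55.6] x [ 0.007  1.    -0.002] yang -0.007 F [7.1 0.1 0.8] gap 36.8 4.6
units [ 0.0011  0.1215 -0.0549]
```

```bash
python3 -m crank '[{"dx":0,"dy":0,"dz":0,"roll":0},{"dx":0,"dy":0,"dz":0,"roll":0},{"dx":0,"dy":0,"dz":0,"roll":0},{"dx":0,"dy":0,"dz":0,"roll":0},{"dx":0,"dy":0,"dz":0,"roll":0},{"dx":0,"dy":0,"dz":0,"roll":0}]' 0 5 >/dev/null; python3 st.py 602.6,-229,78; python3 - <<'E'
from h import *
im=imaging.get_image('wrist'); im2=imaging.get_image('side')
cv2.imwrite('pics/w3.png',np.hstack([cv2.resize(im,(400,300)),cv2.resize(im2[130:220,240:360],(400,300))]))
E
```

```text
t 6.77 p [ 554.2 -229.1   55.7] x [ 0.007  1.    -0.002] yang -0.007 F [7.  0.1 0.8] gap 36.8 4.6
units [ 0.0012  0.1214 -0.0549]
```

View pics/w3.png

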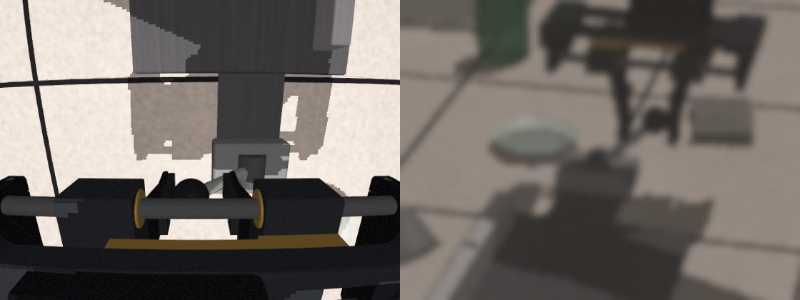

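The lever is enclosed, with the right fingertip against the rod and the left against the ball. Next I'll carry it along the arc.

```bash
python3 -m crank '[{"dx":0,"dy":0.01,"dz":-0.009,"roll":0},{"dx":0,"dy":0.011,"dz":-0.009,"roll":0},{"dx":0,"dy":0.012,"dz":-0.008,"roll":0},{"dx":0,"dy":0.012,"dz":-0.008,"roll":0},{"dx":0,"dy":0.012,"dz":-0.006,"roll":0},{"dx":0,"dy":0.012,"dz":-0.006,"roll":0},{"dx":0,"dy":0.013,"dz":-0.004,"roll":0},{"dx":0,"dy":0.013,"dz":-0.003,"roll":0},{"dx":0,"dy":0.013,"dz":-0.002,"roll":0},{"dx":0,"dy":0.013,"dz":0,"roll":0},{"dx":0,"dy":0,"dz":0,"roll":0},{"dx":0,"dy":0,"dz":0,"roll":0},{"dx":0,"dy":0,"dz":0,"roll":0}]' 0 5 >/dev/null; python3 st.py 602.6,-229,78
```

```text
t 7.95 p [ 599.3 -229.4   75.5] x [ 0.008  1.    -0.   ] yang -0.008 F [ 1.  -0.5 -1.8] gap 24.9 5.0
units [ 0.001   0.0084 -0.0063]
```

```bash
python3 -m crank '[{"dx":0,"dy":0.0085,"dz":0,"roll":0},{"dx":0,"dy":0,"dz":0,"roll":0},{"dx":0,"dy":0,"dz":0,"roll":0},{"dx":0,"dy":0,"dz":0,"roll":0},{"dx":0,"dy":0,"dz":0,"roll":0},{"dx":0,"dy":0,"dz":0,"roll":0}]' 0 5 >/dev/null; python3 st.py
python3 -m crank '[{"dx":0,"dy":0,"dz":0,"roll":0},{"dx":0,"dy":0,"dz":0,"roll":0},{"dx":0,"dy":0,"dz":0,"roll":0},{"dx":0,"dy":0,"dz":0,"roll":0},{"dx":0,"dy":0,"dz":-0.04,"roll":0},{"dx":0,"dy":0,"dz":-0.08,"roll":0},{"dx":0,"dy":0,"dz":-0.09,"roll":0},{"dx":0,"dy":0,"dz":-0.09,"roll":0},{"dx":0,"dy":0,"dz":0,"roll":0}]' 1 5 >/dev/null
python3 - <<'E'
from h import *
im=imaging.get_image('wrist'); ci=imaging.camera_info('wrist'); cv2.imwrite('pics/w4.png',im)
b=spotter.boxes_of('wrist','dimmer_tip'); print([(np.round(x['box']).tolist(),x['score']) for x in b[:2]])
for a in (.6,.7,.8,.9,1.0): print(a,proj(ci,[602.6+75*np.sin(a-.8),-229,22+75*np.cos(a-.8)]))
# dark blob near
u,v=proj(ci,[602.6,-229,97]).astype(int); m=(im[v-40:v+40,u-50:u+50].max(2)<45).astype(np.uint8)
n,l,s,c=cv2.connectedComponentsWithStats(m); print([(s[i].tolist(),(c[i]+[u-50,v-40]).tolist()) for i in range(1,n) if s[i,4]>100])
E
python3 st.py 611,325,260
```

```text
t 8.45 p [ 601.9 -229.4   75.5] x [ 0.008  1.    -0.   ] yang -0.008 F [-0.  -1.  -2.3] gap 24.8 5.0
[([257.0, 186.0, 283.0, 221.0], 0.86)]
0.6 [257.01303429 205.98877285]
0.7 [265.51197783 206.2600591 ]
0.8 [274.16751317 206.29280039]
0.9 [282.82364293 206.08553146]
1.0 [291.32443417 205.64304254]
[([33, 25, 29, 30, 600], [271.23, 204.35333333333332])]
t 9.3 p [ 603.5 -229.3  198.3] x [ 0.008  1.    -0.002] yang -0.008 F [ 0.3 -0.7 -1.4] gap 83.2 0.0
units [ 1.3856  0.0088 -0.1567]
```

View pics/w4.png

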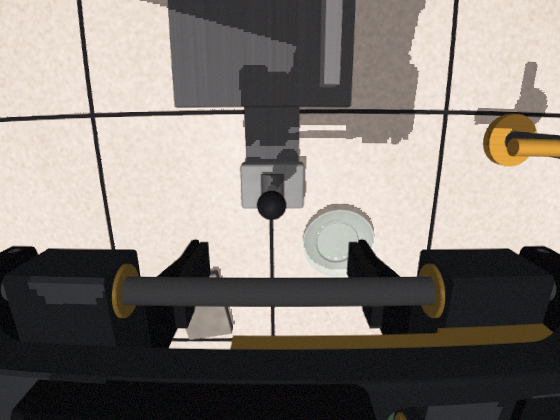

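The ball at (271,205) sits over the middle of the box, which is about 0.77 rad. On to the block.

```bash
python3 -m crank '[{"dx":0.06,"dy":0,"dz":-0.03,"roll":0},{"dx":0.095,"dy":0,"dz":-0.02,"roll":0},{"dx":0.095,"dy":0,"dz":0,"roll":0},{"dx":0.095,"dy":0,"dz":0,"roll":0},{"dx":0.095,"dy":0,"dz":0,"roll":0},{"dx":0.095,"dy":0,"dz":0,"roll":0},{"dx":0.095,"dy":0,"dz":0,"roll":0},{"dx":0.095,"dy":0,"dz":0,"roll":0},{"dx":0.095,"dy":0,"dz":0,"roll":0},{"dx":0.095,"dy":0,"dz":0,"roll":0},{"dx":0.095,"dy":0,"dz":0,"roll":0},{"dx":0.095,"dy":0,"dz":0,"roll":0},{"dx":0.095,"dy":0,"dz":0,"roll":0},{"dx":0.095,"dy":0,"dz":0,"roll":0},{"dx":0.09,"dy":0.009,"dz":0.03,"roll":0},{"dx":0,"dy":0,"dz":0,"roll":0.063},{"dx":0,"dy":0,"dz":0,"roll":0.063},{"dx":0,"dy":0,"dz":0,"roll":0.063},{"dx":0,"dy":0,"dz":0,"roll":0.063},{"dx":0,"dy":0,"dz":0,"roll":0}]' 1 >/dev/null
python3 - <<'E'
from h import *
im=imaging.get_image('wrist'); ci=imaging.camera_info('wrist'); cv2.imwrite('pics/w5.png',im)
b=spotter.boxes_of('wrist','specimen'); print([(np.round(x['box']).tolist(),x['score']) for x in b[:3]])
L=[[20,42,44],[20,-42,44],[-8,-42,44],[-8,42,44],[-20,-42,32],[-20,42,32]]
for X in T2([611,325,-.387],L): print(np.round(proj(ci,X)))
E
python3 st.py 611,325,200
```

```text
[([148.0, 45.0, 244.0, 122.0], 0.97), ([262.0, 146.0, 297.0, 231.0], 0.96), ([52.0, 167.0, 139.0, 238.0], 0.82)]
[300. 150.]
[299. 230.]
[272. 230.]
[272. 150.]
[261. 226.]
[261. 149.]
t 11.07 p [609.5 324.4 202.3] x [ 0.374  0.928 -0.002] yang -0.383 F [-0.5  0.6  0.2] gap 86.9 0.0
units [0.0027 0.0029 0.0058]
```

View pics/w5.png

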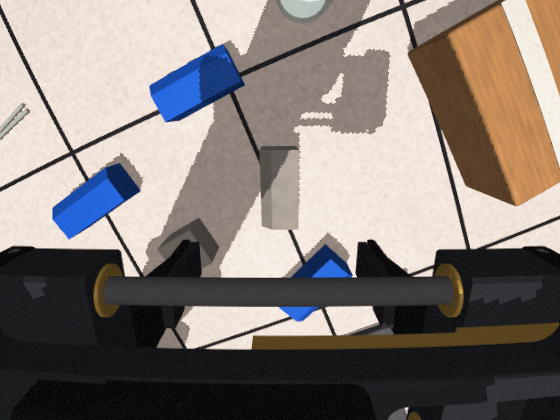

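The wrist picture shows the grey block at (261–299, 147–230), with its bevel on the left, matching the estimate within 2 px. Blue ones and the cube are clear of the fingers.

```bash
python3 -m crank '[{"dx":0.003,"dy":0.002,"dz":0.07,"roll":0},{"dx":0,"dy":0,"dz":0.08,"roll":0},{"dx":0,"dy":0,"dz":0.08,"roll":0},{"dx":0,"dy":0,"dz":0.08,"roll":0},{"dx":0,"dy":0,"dz":0.07,"roll":0},{"dx":0,"dy":0,"dz":0.06,"roll":0},{"dx":0,"dy":0,"dz":0.048,"roll":0},{"dx":0,"dy":0,"dz":0,"roll":0}]' 1 >/dev/null; python3 st.py 611,325,6
python3 -m crank '[{"dx":0,"dy":0,"dz":0,"roll":0},{"dx":0,"dy":0,"dz":0,"roll":0},{"dx":0,"dy":0,"dz":0,"roll":0},{"dx":0,"dy":0,"dz":0,"roll":0},{"dx":0,"dy":0,"dz":0,"roll":0},{"dx":0,"dy":0,"dz":0,"roll":0},{"dx":0,"dy":0,"dz":0,"roll":0},{"dx":0,"dy":0,"dz":0,"roll":0},{"dx":0,"dy":0,"dz":0,"roll":0},{"dx":0,"dy":0,"dz":0,"roll":0},{"dx":0,"dy":0,"dz":0,"roll":0}]' 0 30 >/dev/null; python3 st.py
```

```text
t 11.73 p [607.8 323.    2.8] x [ 0.374  0.927 -0.007] yang -0.384 F [-1.5 -1.  -0.2] gap 86.7 0.0
units [ 0.0075  0.0054 -0.0082]
t 12.65 p [611.  325.7   8.7] x [ 0.376  0.927 -0.   ] yang -0.386 F [-1.5 -0.1  2.6] gap 39.8 30.0
```

```bash
python3 -m crank '[{"dx":0,"dy":0,"dz":-0.04,"roll":0},{"dx":0,"dy":0,"dz":-0.07,"roll":0},{"dx":0,"dy":0,"dz":-0.09,"roll":0},{"dx":0,"dy":0,"dz":-0.09,"roll":0},{"dx":0,"dy":0,"dz":-0.09,"roll":0},{"dx":0,"dy":0,"dz":-0.09,"roll":0},{"dx":0,"dy":0,"dz":-0.03,"roll":-0.0625},{"dx":0,"dy":0,"dz":0,"roll":-0.0625},{"dx":0,"dy":0,"dz":0,"roll":-0.0625},{"dx":0,"dy":0,"dz":0,"roll":-0.0625}]' 0 30 >/dev/null; python3 st.py 590,-24,120
python3 -m crank '[{"dx":-0.05,"dy":-0.005,"dz":0,"roll":0},{"dx":-0.08,"dy":-0.005,"dz":0,"roll":0},{"dx":-0.08,"dy":-0.005,"dz":0,"roll":0},{"dx":-0.08,"dy":-0.005,"dz":0,"roll":0},{"dx":-0.08,"dy":-0.005,"dz":0,"roll":0},{"dx":-0.08,"dy":-0.005,"dz":0,"roll":0},{"dx":-0.08,"dy":-0.005,"dz":0,"roll":0},{"dx":-0.08,"dy":-0.005,"dz":0,"roll":0},{"dx":-0.08,"dy":-0.005,"dz":0,"roll":0},{"dx":-0.08,"dy":-0.005,"dz":0,"roll":0},{"dx":-0.08,"dy":-0.005,"dz":0,"roll":0},{"dx":-0.02,"dy":0,"dz":0,"roll":0},{"dx":0,"dy":0,"dz":0,"roll":0}]' >/dev/null
python3 - <<'E'
from h import *
im=imaging.get_image('wrist'); cv2.imwrite('pics/w6.png',im)
E
python3 st.py 590,-24,22
```

```text
t 13.48 p [611.3 325.1 209.4] x [ 0.006  1.    -0.   ] yang -0.006 F [-1.1  0.1 -3.2] gap 39.5 30.0
units [-0.8729 -0.0479  0.2238]
t 14.62 p [585.2 -24.2 208.7] x [ 0.014  1.    -0.   ] yang -0.014 F [-0.2  0.9 -3.1] gap 40.1 30.0
units [0.0008 0.0122 0.4668]
```

View pics/w6.png

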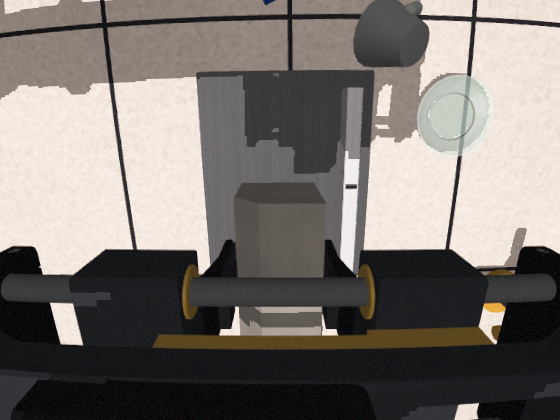

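The wrist picture shows the block held square, bevel at left (away from the fence), with the fence mark at about (351,186). That was the last picture I may view, so from here I use numbers only.

```bash
python3 - <<'E'
from h import *
ci=imaging.camera_info('wrist'); print('mark front',onz(ci,345,186,42),'back',onz(ci,357,186,42))
im=cv2.imread('pics/w6.png'); print(im[195,330:375].max(1).tolist()); print(im[180:194,351].max(1).tolist())
print('expected',T2([604.9,-24.1,-.011],[[50,0,42],[66,0,42]]))
E
python3 -m crank '[{"dx":0,"dy":0.012,"dz":0.06,"roll":0},{"dx":0,"dy":0,"dz":0.08,"roll":0},{"dx":0,"dy":0,"dz":0.08,"roll":0},{"dx":0,"dy":0,"dz":0.07,"roll":0},{"dx":0,"dy":0,"dz":0.06,"roll":0},{"dx":0,"dy":0,"dz":0.05,"roll":0},{"dx":0,"dy":0,"dz":0.035,"roll":0},{"dx":0,"dy":0,"dz":0.02,"roll":0},{"dx":0,"dy":0,"dz":0,"roll":0},{"dx":0,"dy":0,"dz":0,"roll":0}]' >/dev/null; python3 st.py 590,-24,20.7
```

```text
mark front [655.39791191 -19.96105162  42.        ] back [668.11636678 -20.11870323  42.        ]
[105, 106, 103, 104, 105, 103, 103, 104, 103, 104, 104, 104, 88, 201, 242, 245, 244, 242, 242, 241, 241, 242, 244, 242, 240, 240, 239, 177, 113, 106, 104, 105, 104, 103, 105, 103, 93, 192, 242, 243, 242, 239, 240, 243, 245]
[241, 242, 242, 235, 133, 86, 48, 49, 101, 219, 242, 242, 242, 242]
expected [[654.89697503 -24.64998891  42.        ]
 [670.89600704 -24.82598536  42.        ]]
t 15.45 p [590.9 -21.6  27.2] x [0.01 1.   0.  ] yang -0.01 F [ 0.4  0.8 -2.4] gap 40.0 30.0
units [-0.0061 -0.0021  0.0163]
```

```bash
python3 -m crank '[{"dx":0,"dy":0,"dz":0.008,"roll":0},{"dx":0,"dy":0,"dz":0.005,"roll":0},{"dx":0,"dy":0,"dz":0.004,"roll":0},{"dx":0,"dy":0,"dz":0,"roll":0},{"dx":0,"dy":0,"dz":0,"roll":0}]' >/dev/null; python3 st.py
python3 -m crank '[{"dx":0,"dy":0,"dz":0.004,"roll":0},{"dx":0,"dy":0,"dz":0,"roll":0},{"dx":0,"dy":0,"dz":0,"roll":0},{"dx":0,"dy":0,"dz":0,"roll":0}]' >/dev/null; python3 st.py
```

```text
t 15.87 p [591.  -22.5  20.7] x [ 0.011  1.    -0.   ] yang -0.011 F [-0.   0.3  2.7] gap 39.9 30.0
t 16.2 p [591.  -22.5  20.6] x [ 0.011  1.    -0.001] yang -0.011 F [-4.6 -0.3 11.7] gap 39.7 30.0
```

```bash
python3 -m crank '[{"dx":0,"dy":0,"dz":0,"roll":0},{"dx":0,"dy":0,"dz":0,"roll":0},{"dx":0,"dy":0,"dz":0,"roll":0},{"dx":0,"dy":0,"dz":0,"roll":0},{"dx":0,"dy":0,"dz":-0.01,"roll":0},{"dx":0,"dy":0,"dz":-0.05,"roll":0},{"dx":0,"dy":0,"dz":-0.09,"roll":0},{"dx":0,"dy":-0.06,"dz":-0.05,"roll":0},{"dx":0,"dy":-0.06,"dz":0,"roll":0},{"dx":0,"dy":0,"dz":0,"roll":0}]' 0.65 >/dev/null; python3 st.py 543,-26,26; python3 -c "
from h import *; print(np.round(env.get_obs()['joint_positions'],2))"
```

```text
t 17.03 p [539.5 -21.7  99.2] x [ 0.01   1.    -0.002] yang -0.01 F [-1.   0.2 -2. ] gap 56.7 0.0
units [-0.0103  0.0092  0.1831]
[ 0.52  0.24 -0.59  1.85  0.15  1.1  -0.14]
```

```bash
python3 -m crank '[{"dx":0,"dy":0,"dz":0,"roll":0.0806},{"dx":0,"dy":0,"dz":0,"roll":0.0806},{"dx":0,"dy":0,"dz":0,"roll":0.0806},{"dx":0,"dy":0,"dz":0,"roll":0.0806},{"dx":0,"dy":0,"dz":0,"roll":0.0806},{"dx":0,"dy":0,"dz":0,"roll":0.0806},{"dx":0,"dy":0,"dz":0,"roll":0.0806},{"dx":0,"dy":0,"dz":0,"roll":0.0806},{"dx":0,"dy":0,"dz":0,"roll":0.0806},{"dx":0,"dy":0,"dz":0,"roll":0.0806},{"dx":0,"dy":0,"dz":0,"roll":0.0806},{"dx":0,"dy":0,"dz":0,"roll":0.0806},{"dx":0,"dy":0,"dz":0,"roll":0.0806},{"dx":0,"dy":0,"dz":0,"roll":0}]' 0.45 30 >/dev/null; python3 st.py 543,-24,26; python3 - <<'E'
from h import *
for n in ('wrist','top','side'):
    im=imaging.get_image(n); ci=imaging.camera_info(n)
    print(n,[(np.round(b['box']).tolist(),round(b['score'],2),np.round(onz(ci,(b['box'][0]+b['box'][2])/2,(b['box'][1]+b['box'][3])/2,40))) for b in spotter.boxes_of(n,'specimen')[:4]])
    print(np.round([proj(ci,X) for X in T2([591,-22.5,-.011],[[20,42,56],[-20,-42,44]])]))
E
```

```text
t 18.2 p [542.4 -21.8  97.8] x [ 1.    -0.015 -0.   ] yang -1.586 F [-0.3  0.6  0.6] gap 39.2 0.0
units [0.0015 0.0053 0.1796]
wrist [([217.0, 126.0, 349.0, 189.0], 0.97, array([591., -25.,  40.])), ([2.0, 87.0, 61.0, 207.0], 0.91, array([601., 153.,  40.]))]
[[212. 128.]
 [340. 187.]]
top [([204.0, 206.0, 232.0, 236.0], 0.86, array([601., 195.,  40.])), ([142.0, 272.0, 160.0, 306.0], 0.8, array([412., 383.,  40.])), ([122.0, 219.0, 138.0, 248.0], 0.56, array([570., 446.,  40.]))]
[[279. 214.]
 [309. 228.]]
side [([302.0, 320.0, 352.0, 355.0], 0.74, array([407., 408.,  40.])), ([239.0, 194.0, 328.0, 248.0], 0.7, array([579.,  50.,  40.])), ([201.0, 324.0, 256.0, 368.0], 0.68, array([568., 468.,  40.])), ([274.0, 198.0, 296.0, 224.0], 0.66, array([588.,  -1.,  40.]))]
[[274. 208.]
 [297. 199.]]
```

```bash
python3 -m crank '[{"dx":0.001,"dy":0.005,"dz":0.05,"roll":0.003},{"dx":0,"dy":0,"dz":0.06,"roll":0},{"dx":0,"dy":0,"dz":0.04,"roll":0},{"dx":0,"dy":0,"dz":0.03,"roll":0},{"dx":0.02,"dy":0,"dz":0,"roll":0},{"dx":0.02,"dy":0,"dz":0,"roll":0},{"dx":0.01,"dy":0,"dz":0,"roll":0},{"dx":0.01,"dy":0,"dz":0,"roll":0},{"dx":0.01,"dy":0,"dz":0,"roll":0},{"dx":0.01,"dy":0,"dz":0,"roll":0},{"dx":0.01,"dy":0,"dz":0,"roll":0},{"dx":0.01,"dy":0,"dz":0,"roll":0},{"dx":0.01,"dy":0,"dz":0,"roll":0},{"dx":0.01,"dy":0,"dz":0,"roll":0},{"dx":0.01,"dy":0,"dz":0,"roll":0},{"dx":0.005,"dy":0,"dz":0,"roll":0}]' >/dev/null; python3 st.py 605,-24,26
```

```text
t 19.83 p [597.4 -24.8  26.1] x [ 1.    -0.016  0.001] yang -1.587 F [-4.5 -0.9  3.3] gap 39.3 2.3
units [ 0.019  -0.0022  0.0004]
```

```bash
python3 -m crank '[{"dx":0.007,"dy":0,"dz":0,"roll":0},{"dx":0.006,"dy":0,"dz":0,"roll":0},{"dx":0.005,"dy":0,"dz":0,"roll":0},{"dx":0,"dy":0,"dz":0,"roll":0},{"dx":0,"dy":0,"dz":0,"roll":0}]' >/dev/null; python3 st.py
python3 -m crank '[{"dx":0.005,"dy":0,"dz":0,"roll":0},{"dx":0.005,"dy":0,"dz":0,"roll":0},{"dx":0,"dy":0,"dz":0,"roll":0},{"dx":0,"dy":0,"dz":0,"roll":0}]' >/dev/null; python3 st.py
```

```text
t 20.25 p [602.3 -24.9  25.9] x [ 1.    -0.016 -0.004] yang -1.587 F [-8.3  0.3  5.3] gap 39.3 3.9
t 20.58 p [602.4 -25.   25.8] x [ 1.    -0.016 -0.012] yang -1.587 F [-17.2   0.6  14.9] gap 39.4 9.2
```

```bash
python3 -m crank '[{"dx":-0.02,"dy":0,"dz":0,"roll":0},{"dx":-0.025,"dy":0,"dz":0,"roll":0},{"dx":0,"dy":0,"dz":-0.045,"roll":0},{"dx":0,"dy":0,"dz":-0.045,"roll":0},{"dx":0,"dy":0,"dz":0,"roll":0},{"dx":0,"dy":0,"dz":0,"roll":0}]' >/dev/null; python3 st.py 598.4,-24,60
python3 - <<'E'
from h import *
n='wrist'; im=imaging.get_image(n); ci=imaging.camera_info(n); cv2.imwrite('pics/w7.png',im)
print([(np.round(b['box']).tolist(),round(b['score'],2)) for b in spotter.boxes_of(n,'specimen')[:2]], [(np.round(b['box']).tolist(),round(b['score'],2)) for b in spotter.boxes_of(n,'fence')[:2]])
X=T2([604.9,-24.1,-.011],[[50,42,56],[50,-42,56],[22,42,56],[22,-42,56],[50,0,42],[66,0,42]]); print(np.round([proj(ci,x) for x in X]))
E
```

```text
t 21.08 p [592.  -24.7  63.4] x [ 1.    -0.016  0.005] yang -1.587 F [ 0.1  0.4 -0.2] gap 39.1 0.0
units [ 0.0159 -0.002   0.0085]
[([199.0, 143.0, 356.0, 214.0], 0.91), ([3.0, 182.0, 41.0, 256.0], 0.66)] [([107.0, 111.0, 454.0, 145.0], 0.63)]
[[196. 140.]
 [358. 139.]
 [200. 193.]
 [355. 192.]
 [277. 138.]
 [277. 108.]]
```

```bash
python3 -m crank '[{"dx":0.008,"dy":0,"dz":0.004,"roll":0},{"dx":0.008,"dy":0,"dz":0.0045,"roll":0},{"dx":0.006,"dy":0,"dz":0.006,"roll":0},{"dx":0.006,"dy":0,"dz":0.006,"roll":0},{"dx":0.006,"dy":0,"dz":0.006,"roll":0},{"dx":0.006,"dy":0,"dz":0.006,"roll":0},{"dx":0,"dy":0,"dz":0,"roll":0},{"dx":0,"dy":0,"dz":0,"roll":0}]' >/dev/null; python3 st.py
python3 -m crank '[{"dx":0.006,"dy":0,"dz":0.006,"roll":0},{"dx":0.006,"dy":0,"dz":0.006,"roll":0},{"dx":0,"dy":0,"dz":0,"roll":0},{"dx":0,"dy":0,"dz":0,"roll":0}]' >/dev/null; python3 st.py
```

```text
t 21.9 p [605.8 -24.9  48.8] x [ 1.    -0.016 -0.001] yang -1.587 F [ 0.6 -0.1 -0.3] gap 39.1 0.0
t 22.23 p [607.7 -24.8  47.2] x [ 1.    -0.016 -0.007] yang -1.587 F [-16.    0.1  23. ] gap 38.8 13.8
```

```bash
python3 -m crank '[{"dx":0.006,"dy":0,"dz":0,"roll":0},{"dx":0.006,"dy":0,"dz":0,"roll":0},{"dx":0.004,"dy":0,"dz":0,"roll":0},{"dx":0,"dy":0,"dz":0,"roll":0},{"dx":0,"dy":0,"dz":0,"roll":0},{"dx":0,"dy":0,"dz":0,"roll":0}]' >/dev/null; python3 st.py
python3 - <<'E'
from h import *
n='wrist'; im=imaging.get_image(n); ci=imaging.camera_info(n); cv2.imwrite('pics/w8.png',im)
print([(np.round(b['box']).tolist(),round(b['score'],2)) for b in spotter.boxes_of(n,'specimen')[:2]], [(np.round(b['box']).tolist(),round(b['score'],2)) for b in spotter.boxes_of(n,'fence')[:2]])
X=T2([604.9,-24.1,-.011],[[50,42,56],[50,-42,56],[22,42,56],[22,-42,56],[50,0,42],[66,100,42],[66,-100,42]]); print(np.round([proj(ci,x) for x in X]))
# dark/grey block's back edge: strongest vertical gradient per column
g=cv2.GaussianBlur(im.max(2).astype(float),(1,5),0)
cols=list(range(200,360,10)); d=np.diff(g[110:190],axis=0)
print([(c,110+int(np.argmin(d[:,c])),110+int(np.argmax(d[:,c]))) for c in cols])
E
```

```text
t 22.73 p [608.1 -24.9  47.1] x [ 1.    -0.016 -0.019] yang -1.587 F [-29.7  -0.8  36.2] gap 39.3 23.5
[([192.0, 174.0, 360.0, 251.0], 0.89), ([1.0, 228.0, 13.0, 255.0], 0.74)] [([93.0, 139.0, 467.0, 178.0], 0.95), ([83.0, 108.0, 475.0, 336.0], 0.18)]
[[190. 179.]
 [364. 178.]
 [195. 233.]
 [360. 232.]
 [277. 173.]
 [ 86. 145.]
 [468. 143.]]
[(200, 175, 140), (210, 175, 140), (220, 175, 140), (230, 175, 140), (240, 151, 145), (250, 163, 145), (260, 164, 145), (270, 152, 145), (280, 148, 145), (290, 149, 145), (300, 150, 145), (310, 150, 144), (320, 150, 144), (330, 158, 144), (340, 155, 144), (350, 174, 144)]
```

```bash
python3 -m crank '[{"dx":0.004,"dy":0,"dz":-0.006,"roll":0},{"dx":0.004,"dy":0,"dz":-0.006,"roll":0},{"dx":0,"dy":0,"dz":0,"roll":0},{"dx":0,"dy":0,"dz":0,"roll":0},{"dx":0,"dy":0,"dz":0,"roll":0},{"dx":0,"dy":0,"dz":0,"roll":0}]' >/dev/null; python3 st.py; python3 -m crank '[{"dx":0,"dy":0,"dz":0,"roll":0},{"dx":0,"dy":0,"dz":0,"roll":0},{"dx":0,"dy":0,"dz":0,"roll":0},{"dx":0,"dy":0,"dz":0,"roll":0},{"dx":0,"dy":0,"dz":0,"roll":0},{"dx":0,"dy":0,"dz":0,"roll":0}]' >/dev/null; python3 st.py
```

```text
t 23.38 p [608.3 -25.1  47.6] x [ 1.    -0.016 -0.026] yang -1.587 F [-28.7  -0.3  18.8] gap 39.3 16.6
t 23.88 p [608.3 -25.1  47.6] x [ 1.    -0.016 -0.026] yang -1.587 F [-27.8   0.1  19.9] gap 39.2 16.6
```

```bash
python3 - <<'E'
from h import *
for n in ('top','side'):
    im=imaging.get_image(n); ci=imaging.camera_info(n)
    print(n,[(np.round(b['box']).tolist(),round(b['score'],2)) for b in spotter.boxes_of(n,'dimmer_tip')[:2]],[np.round(proj(ci,[602.6+75*np.sin(a-.8),-229,22+75*np.cos(a-.8)])).tolist() for a in (0,.7,.8,.9)])
print(order.finish_job())
E
```

```text
top [] [[369.0, 233.0], [369.0, 215.0], [369.0, 212.0], [369.0, 209.0]]
side [([294.0, 154.0, 305.0, 178.0], 0.43)] [[316.0, 165.0], [301.0, 157.0], [299.0, 157.0], [296.0, 157.0]]
the job is handed in; nothing more can be done
None
```

The job is handed in, and I was given no verdict on it: the dimmer lever was last measured at about 0.77 rad (0.8 is upright), and the block is held against the fence and bed, bevel outward, with about 28 N sideways and 20 N down at the wrist; I did not re-measure the other stones and dishes.

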